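Walk the lamp carton into its tape square

TASK

The black lamp carton on the bench top stands across the right-hand side of its yellow tape square; its bottom is not glued, so do not lift it: walk it to the left into the square. Tip it a little to the left so that it rests on one of its two left bottom corners, swing it some 35 to 45 degrees about that corner and set it down flat; then tip it onto the other left corner, swing it back while it is tipped, and leave it standing upright, square to the tape and wholly inside it.

Things in the scene. Friction and masses are not known exactly. Their poses are not given: they have to be found in the camera images.
- carton_mid (a point): centre of a tall black cardboard lamp box, 66 x 66 x 195 mm tall, 0.3 to 0.65 kg, upright on the bench (underside 97.5 mm below this point). Axes square to its sides: z up, x away from the robot, y left (within 15 degrees). Plain firm sides: grip anywhere, 60 N or more. The only carton on the bench top itself; similar ones stand on a raised board behind
- corner_near (a point): bottom corner of the carton at its left side, the one nearer the robot: at -33, +33, -97.5 mm from the carton's centre along its axes
- corner_far (a point): bottom corner of the carton at its left side, the one farther from the robot: at +33, +33, -97.5 mm from the carton's centre along its axes
- outline: square outline of flat yellow tape on the bench, inner side 106 mm, tape 8 mm wide, no real height, fixed; origin at its centre at bench height, x axis away from the robot, y to the left, square to its sides. The carton begins about 40 mm right of its centre (along -y of the outline), within 6 mm and 3 degrees of straight

How it is judged:
On the way, in this order (a step that is already met when the one before it is completed fails the run):
1. tipped on a left bottom corner that has stayed in place (15 mm), and swung by more than 23 degrees (angle between carton_mid's own z axis and vertical above 0.1 rad and angle between the x axis of carton_mid and the x axis of outline, either way round above 0.4 rad and ((height (world z) of corner_near below 0.008 m and distance of corner_near from where it was at the start of the episode below 0.015 m) or (height (world z) of corner_far below 0.008 m and distance of corner_far from where it was at the start of the episode below 0.015 m))), for 0.1 s.
2. the carton stands flat on the bench, turned (angle between carton_mid's own z axis and vertical below 0.04 rad and angle between the x axis of carton_mid and the x axis of outline, either way round above 0.4 rad), for 0.1 s.
3. tipped on the other left corner and swung back to within 15 degrees of the square (angle between carton_mid's own z axis and vertical above 0.1 rad and angle between the x axis of carton_mid and the x axis of outline, either way round below 0.26 rad and ((height (world z) of corner_near below 0.008 m and distance of corner_near from where it was at the start of the episode above 0.02 m) or (height (world z) of corner_far below 0.008 m and distance of corner_far from where it was at the start of the episode above 0.02 m))), for 0.1 s.
At the end, for the whole second after the job is handed in: The carton stands upright on the bench (within 3 degrees), square to the tape within 10 degrees, its centre within 20 mm of the centre of the tape square along each side (angle between carton_mid's own z axis and vertical below 0.05 rad and angle between the x axis of carton_mid and the x axis of outline, either way round below 0.18 rad and height (world z) of carton_mid below 0.1025 m and x of carton_mid in the frame of outline between -0.02 and 0.02 m and y of carton_mid in the frame of outline between -0.02 and 0.02 m); the robot touches nothing.
It fails at once if the carton is lifted: both of its left bottom corners more than 15 mm above the bench (height (world z) of each of corner_near, corner_far above 0.015 m).
It fails at once if the carton is tipped by more than 35 degrees (angle between carton_mid's own z axis and vertical above 0.61 rad).
It also fails if it takes over 38 s, if anything falls off the work surface, if the arm or the gripper's body presses on something with over 40 N, if the wrist force passes 120 N, or if a joint passes its speed limit or range.

ROBOT

A 6-joint arm with a two-finger parallel gripper is mounted at the origin on a cart in front of the work surface, level with it; the furniture and walls round the work are solid. World frame = base frame: x ahead of the robot, y to its left, z up, the work surface at z = 0. Lengths are in m, angles in rad, forces in N, time in s.
With the tool pointing down it reaches from about 0.3 to 0.775 m from the base axis. Payload 14.6 kg.
Tool frame: the origin (TCP) lies at the very end of the fingers, on their centre line; the grasp point (between the pads) lies 19 mm behind it; z points along the fingers, y is the line along which they close (so a half turn about z gives the same grasp; the last joint's range is limited). The gripper opens to 94 mm and grips with 3 to 60 N. Pads are 16 mm wide; open, the fingers measure 119 mm over their backs; the gripper's body (75 mm by 177 mm) begins 78 mm behind the grasp point.
Start: joints at [1.254, 0.3, 1.521, -0, 1.321, -0.067], TCP at [0.136, 0.533, 0.173] pointing down, gripper open.
Joint ranges: [-3.03, 3.03], [-0.79, 2.21], [0.23, 2.52], [-1.04, 4.18], [0, 3.07], [-2.55, 2.55]. Speed limits (rad/s): [2.22, 2.22, 2.57, 3.14, 3.14, 3.14].

INTERFACE

Orientations are given as [roll, pitch, yaw] about the fixed x, y, z axes, in that order (R = Rz(yaw) Ry(pitch) Rx(roll)).
In Python, from station import telemetry, cams, hand_in, nets gives the robot as it stands.
- The arm moves only by the tool move_arm, never from a script. Its argument "increments" is a list of rows, each a list of 4 numbers: the shift along the tool's x, y, z in m, then the turn about the tool's z in rad. In form: [[tx, ty, tz, roll], ...]. A call has 1 to 20 rows; each row shifts and turns the commanded pose from where the row before left it, along the tool's axes as they then stand; what a row does not reach is not made up. A row lasts 1/8 s, in which the tool goes at most 62.5 mm and 10.7 degrees, less where a joint would pass 70% of its speed; a pose out of reach is approached as far as the arm can. A call is refused whole if a number of a shift passes 0.0625 or a number of a turn 0.188, either way. A call with a gripper value outside its range is refused whole. "grip" is the opening, from 0 (shut) to 1 (fully open), set as the call begins (left out, the last holds). The fingers move at their own pace and stop on an object; "force" is the grip in N (left out, the last holds). Time passes only in rows, so rows that do not move let the fingers close. It gives the time, the measured TCP pose, the force, the opening and the grip force at its end, in the units of the state.
- telemetry.get_obs(): the state, without advancing time (a new reading comes with each control period).
- cams.camera(name): name is "scene" or "top"; returns the picture (400x640x3 uint8, blue, green, red); there is no depth.
- cams.camera_model(name): a dict with "intrinsics" (3x3 intrinsics, pixels), "xyz" and "attitude" of the camera in the world. Camera axes: x right, y up, looking along -z (the intrinsics and any distortion apply to the point x, -y, -z); pixel columns grow to the right and rows downward; lengths in m; the calibration is good to about 2 mm. A picture is of the moment at which its call begins. camera_model takes no time and is no camera call.
- hand_in(): hands the job in; it is judged then, once.
Trained networks look in the newest picture that a camera, given by its name, has taken for a name from the list of things; names that differ only in an ending like _2 or _b are one class to them, and where a whole thing is asked for, a point or a joint stands for the part that bears it (a point fixed in the world has none). Each returns a list of dicts, best first, with "conf" (0 to 1); they miss things now and then, are a little off and sometimes report something else, mostly with a low value. They report only what shows in the picture. A call takes as long as a camera call.
- nets.search_frame(camera, query): "extent" ([left, top, right, bottom] in pixels, round what is visible of it).
- nets.mark_of(camera, query): "centre" ([column, row] in pixels: a listed point, or the origin of a listed thing).
The state is a dict: "time_s": time; "qpos": joint angles; "joint_vel": joint speeds; "tau": joint torques, N m; "ee_pos": TCP position; "eef_rot": TCP orientation; "force": force on the tool from outside, world axes, zero at the start; "moment": the same for the moment, N m; "grip_width": finger opening in m; "grip_force": force on a finger pad.
Only numpy, scipy, OpenCV 4.12 (cv2) and the standard library are available. Lean on these libraries where they do the work, as an engineer would, in place of code of your own. Each camera call takes 0.05 s, during which the arm holds its last target. There are 200 camera calls.

## Working session

There is one attempt and no reset: what is moved stays moved. The work goes in short steps, Python scripts to look and compute and a tool call to move; the robot and the scene stay as the last step left them, time stands still between calls to the robot, and variables do not carry over. Pictures are saved under pics/ and viewed, at most 10 in all, crops included, and the job is handed in when it is done.

Besides the shell and the picture viewer there is one more tool, called after "Request:" by a JSON object that holds its "name" and its "arguments". move_arm: Moves the arm, as the interface text tells. Its arguments: {"type":"object","properties":{"increments":{"type":"array"},"grip":{"type":"number"},"force":{"type":"number"}},"required":["increments"]}

```bash
ls; mkdir -p pics; python3 - <<'E'
from station import telemetry,cams,nets
import cv2
o=telemetry.get_obs();print(o)
for n in("scene","top"):
    im=cams.camera(n);cv2.imwrite(f"pics/{n}0.png",im);m=cams.camera_model(n);print(n,m)
    for q in("carton_mid","corner_near","corner_far","outline"):
        print(q,nets.mark_of(n,q)[:3])
    print(nets.search_frame(n,"carton_mid")[:3],nets.search_frame(n,"outline")[:2])
E
```

```text
pics
{'time_s': 0.0, 'qpos': array([ 1.25441730e+00,  3.00517783e-01,  1.52158814e+00, -1.94489289e-05,
        1.32067769e+00, -6.65886947e-02]), 'joint_vel': array([-3.43910884e-04,  1.54042874e-03,  4.12753181e-04,  1.04200285e-03,
       -2.59621559e-04,  6.12132609e-05]), 'tau': array([ 1.82052067e-03, -5.31812632e+01, -3.52729011e+01,  7.09197437e-02,
        2.45045620e-02, -8.44087458e-05]), 'ee_pos': array([0.1358693 , 0.53264412, 0.17235775]), 'eef_rot': array([-3.14040307e+00, -6.04500365e-05,  2.89180711e+00]), 'force': array([-0.82761797,  0.39521065, -0.16215396]), 'moment': array([-0.0517774 , -0.01339793, -0.02286795]), 'grip_force': 0.0, 'grip_width': 0.09390918405588343}
scene {'intrinsics': array([[491.06306482,   0.        , 319.56809432],
       [  0.        , 491.06306482, 205.3830171 ],
       [  0.        ,   0.        ,   1.        ]]), 'xyz': array([ 0.01136988, -0.11953606,  0.72043258]), 'attitude': array([ 0.72332512, -0.01964202, -0.814916  ])}
carton_mid [{'centre': [364.5, 231.4], 'conf': 0.66}]
corner_near [{'centre': [331.6, 273.3], 'conf': 0.88}]
corner_far []
outline []
[{'extent': [335.2, 168.6, 397.0, 290.1], 'conf': 0.63}] [{'extent': [291.5, 223.7, 360.7, 300.6], 'conf': 0.66}]
top {'intrinsics': array([[519.60333997,   0.        , 318.7629263 ],
       [  0.        , 519.60333997, 208.7661488 ],
       [  0.        ,   0.        ,   1.        ]]), 'xyz': array([0.3844311 , 0.24081939, 0.93095335]), 'attitude': array([ 0.05295396, -0.00902999, -1.56493081])}
carton_mid []
corner_near [{'centre': [348.6, 234.1], 'conf': 0.79}]
corner_far [{'centre': [336.8, 198.1], 'conf': 0.96}]
outline []
[{'extent': [336.7, 182.2, 402.2, 234.0], 'conf': 0.56}] [{'extent': [299.6, 180.2, 381.7, 263.0], 'conf': 0.79}]
```

```bash
python3 - <<'E'
import cv2,numpy as np
a=cv2.imread("pics/scene0.png");b=cv2.imread("pics/top0.png")
cv2.imwrite("pics/ab.png",np.vstack([cv2.resize(a[100:340,180:560],(760,480))[:, :],]))
cv2.imwrite("pics/b2.png",cv2.resize(b[110:310,220:470],(750,600),interpolation=cv2.INTER_CUBIC))
E
```

```text
(no output)
```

View pics/ab.png

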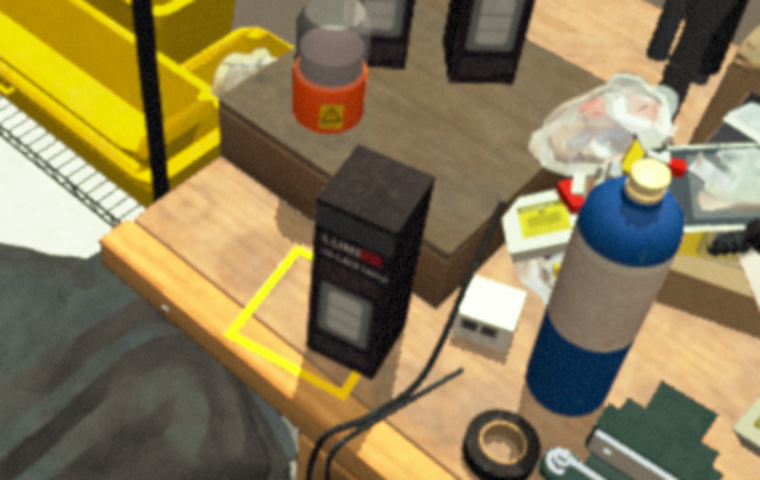

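View pics/b2.png

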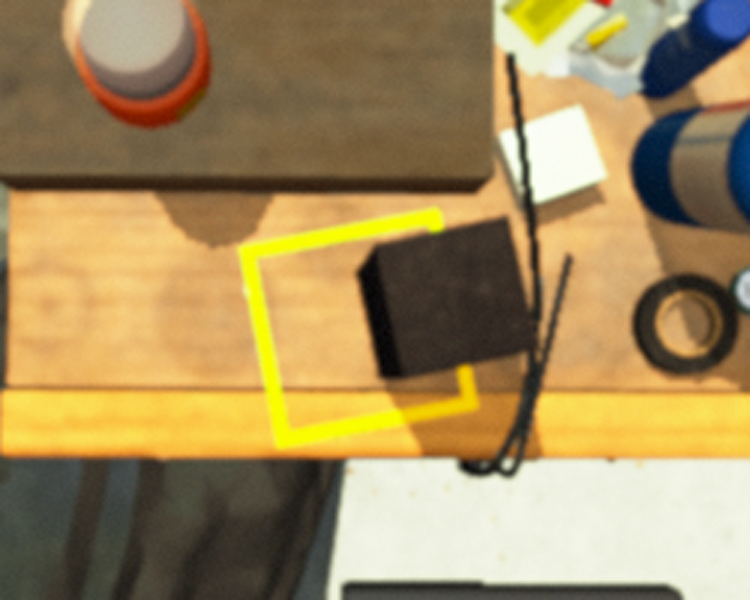

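The scene view shows the carton standing over the right part of the yellow square, with the raised board behind it. In the top view (crop, 3x, offset 220,110) the outer tape corners are at about (240,247), (280,447), (477,407), (441,210). The carton's top face corners are at (378,248), (507,217), (535,350), (400,378).

```bash
cat > h.py <<'E'
import numpy as np,cv2
from scipy.spatial.transform import Rotation as R
from station import telemetry,cams,nets
M={n:cams.camera_model(n) for n in("top","scene")}
def unproj(n,uv,z):
    m=M[n];K=m["intrinsics"];d=np.linalg.inv(K)@np.array([uv[0],uv[1],1.]);d=d*[1,-1,-1]
    d=R.from_euler("xyz",m["attitude"]).apply(d);c=m["xyz"];return c+d*(z-c[2])/d[2]
def proj(n,p):
    m=M[n];q=R.from_euler("xyz",m["attitude"]).inv().apply(np.atleast_2d(p)-m["xyz"])*[1,-1,-1]
    q=q@m["intrinsics"].T;return q[:,:2]/q[:,2:]
E
python3 - <<'E'
from h import *
f=lambda l,z:np.array([unproj("top",(220+(x)/3,110+(y)/3),z) for x,y in l])
T=f([(240,247),(280,447),(477,407),(441,210)],0)
print(T.round(4),T.mean(0));e=np.roll(T,-1,0)-T;print(np.hypot(*e.T[:2]),np.degrees(np.arctan2(e[:,1],e[:,0])))
C=f([(378,248),(507,217),(535,350),(400,378)],.195)
print(C.round(4),C.mean(0));e=np.roll(C,-1,0)-C;print(np.hypot(*e.T[:2]),np.degrees(np.arctan2(e[:,1],e[:,0])))
print(f([(358,272),(385,375)],0))
print(unproj("top",(348.6,234.1),0),unproj("top",(336.8,198.1),0),unproj("scene",(331.6,273.3),0))
# board edge
print(f([(5,180),(490,180)],0.08),f([(5,390),(5,455)],0))
E
```

```text
[[0.4632 0.2666 0.    ]
 [0.344  0.2419 0.    ]
 [0.3684 0.1245 0.    ]
 [0.4863 0.1461 0.    ]] [0.41544951 0.19477665 0.        ]
[0.12173766 0.11985531 0.11983265 0.12265096] [-168.28407362  -78.24742639   10.38585528  100.84670549]
[[0.4466 0.1958 0.195 ]
 [0.4618 0.1346 0.195 ]
 [0.3988 0.1214 0.195 ]
 [0.3852 0.1852 0.195 ]] [0.42310456 0.15927674 0.195     ]
[0.06306726 0.0643866  0.06524069 0.06235302] [ -76.0860079  -168.19954055  102.02260024    9.76390287]
[[0.4486297  0.19583474 0.        ]
 [0.38712756 0.17948301 0.        ]]
[0.38873983 0.17900986 0.        ] [0.45322215 0.20040569 0.        ] [0.3836459  0.18307044 0.        ]
[[0.49237976 0.39338289 0.08      ]
 [0.49424811 0.12733282 0.08      ]] [[0.37687872 0.40574788 0.        ]
 [0.3383483  0.40514137 0.        ]]
```

View pics/top0.png

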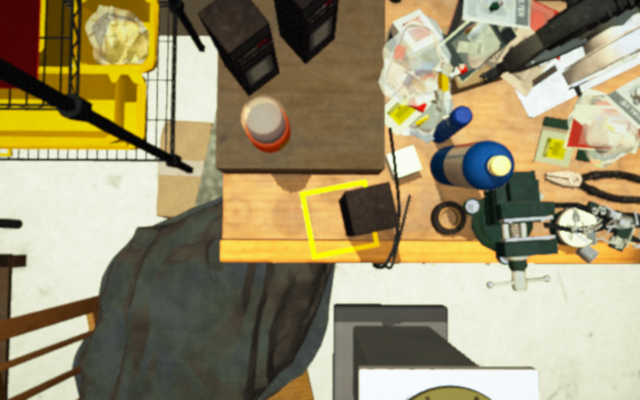

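View pics/scene0.png

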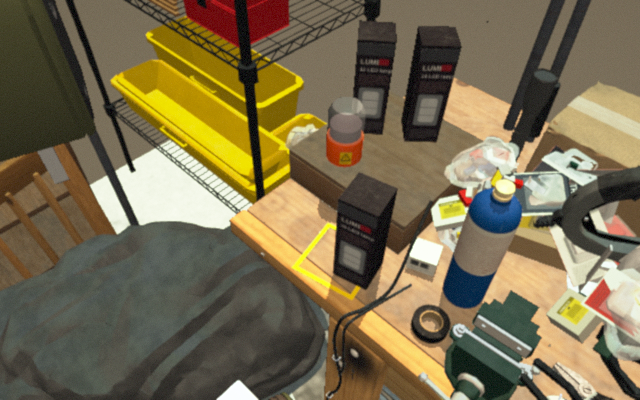

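```bash
python3 - <<'E'
from h import *
b=unproj("scene",(398.5,251),0);print("board bottom corner",b)
for z in(.03,.04,.05,.06,.07,.08): print(z,proj("scene",b+[0,0,z]), unproj("scene",(383,134),z),unproj("scene",(403,139),z),unproj("scene",(334,165),z))
E
```

```text
board bottom corner [0.50378624 0.12814131 0.        ]
0.03 [[400.87415015 240.966183  ]] [0.70984234 0.33185098 0.03      ] [0.72714946 0.29100927 0.03      ] [0.56414653 0.34273326 0.03      ]
0.04 [[401.69305979 237.50524375]] [0.69972589 0.32531324 0.04      ] [0.71678235 0.28506306 0.04      ] [0.55614029 0.33603791 0.04      ]
0.05 [[402.5263362  233.98358656]] [0.68960945 0.3187755  0.05      ] [0.70641523 0.27911686 0.05      ] [0.54813405 0.32934255 0.05      ]
0.06 [[403.37436079 230.39959945]] [0.679493   0.31223775 0.06      ] [0.69604811 0.27317065 0.06      ] [0.54012782 0.32264719 0.06      ]
0.07 [[404.2375286  226.75161287]] [0.66937655 0.30570001 0.07      ] [0.68568099 0.26722445 0.07      ] [0.53212158 0.31595183 0.07      ]
0.08 [[405.11624892 223.03789711]] [0.65926011 0.29916227 0.08      ] [0.67531388 0.26127825 0.08      ] [0.52411534 0.30925647 0.08      ]
```

The top view shows the free bench between the board edge (row ~172) and the bench front (row ~262); the board cartons and the jar are well behind the work. I turn and fly over the carton first.

Request:
{"name": "move_arm", "arguments": {"increments": [[0,0,-0.04,0.185],[0,0,-0.04,0.185],[0,0,0,0.185],[0,0,0,0.185],[0,0,0,0.185],[0,0,0,0.185],[-0.0425,0.0203,0,0],[-0.0425,0.0203,0,0],[-0.0425,0.0203,0,0],[-0.0425,0.0203,0,0],[-0.0425,0.0203,0,0],[-0.0425,0.0203,0,0],[-0.0425,0.0203,0,0],[-0.0425,0.0203,0,0],[-0.0425,0.0203,0,0],[-0.0425,0.0203,0,0],[0,0,0,0]], "grip": 1}}

```text
time_s: 2.82
ee_pos: [0.4246, 0.1579, 0.2527]
eef_rot: [-3.141, 0.0, 1.778]
force: [0.1, 0.6, -0.2]
grip_width: 0.0939
grip_force: 0.0
```

Request:
{"name": "move_arm", "arguments": {"increments": [[0,0,0.03,0],[0,0,0.03,0],[0,0,0.03,0],[0,0,0.017,0],[0,0,0,0]]}}

```text
time_s: 3.45
ee_pos: [0.4226, 0.1603, 0.1453]
eef_rot: [-3.14, 0.0, 1.783]
force: [0.6, 0.3, 0.0]
grip_width: 0.0941
grip_force: 0.0
```

Request:
{"name": "move_arm", "arguments": {"increments": [[0,0,0,0],[0,0,0,0],[0,0,0,0],[0,0,0,0],[0,0,0,0],[0,0,0,0]], "grip": 0, "force": 25}}

```text
time_s: 4.2
ee_pos: [0.4237, 0.1599, 0.1463]
eef_rot: [3.141, -0.0, 1.782]
force: [0.2, -0.4, 5.1]
grip_width: 0.0661
grip_force: 25.0
```

Request:
{"name": "move_arm", "arguments": {"increments": [[0.004,0,-0.0005,0],[0.004,0,-0.0006,0],[0.004,0,-0.0005,0],[0.0045,0,-0.0004,0],[0,0,0,0]]}}

```text
time_s: 4.82
ee_pos: [0.42, 0.1763, 0.1481]
eef_rot: [3.141, 0.0, 1.782]
force: [0.9, -1.7, 5.3]
grip_width: 0.0658
grip_force: 25.0
```

```bash
cat > look.py <<'E'
import sys
from h import *
o=telemetry.get_obs();print(o["time_s"],o["ee_pos"].round(4),o["eef_rot"].round(3),o["force"].round(1),o["moment"].round(2))
t=sys.argv[1]
a=cams.camera("scene");b=cams.camera("top")
for n in("top","scene"):
    for q in("corner_near","corner_far"):
        for r in nets.mark_of(n,q)[:1]: print(n,q,r["conf"],unproj(n,r["centre"],0).round(4))
c=cv2.resize(a[140:310,290:450],(480,510),interpolation=cv2.INTER_CUBIC)
d=cv2.resize(b[150:270,280:430],(300,240),interpolation=cv2.INTER_CUBIC)
d=np.vstack([d,np.zeros((270,300,3),np.uint8)])
cv2.imwrite(f"pics/{t}.png",np.hstack([c,d]))
E
python3 look.py t1
```

```text
4.825 [0.42   0.1763 0.1481] [3.141 0.    1.782] [ 0.9 -1.7  5.3] [-0.63 -0.06  0.08]
scene corner_near 0.83 [0.3841 0.1814 0.    ]
```

View pics/t1.png

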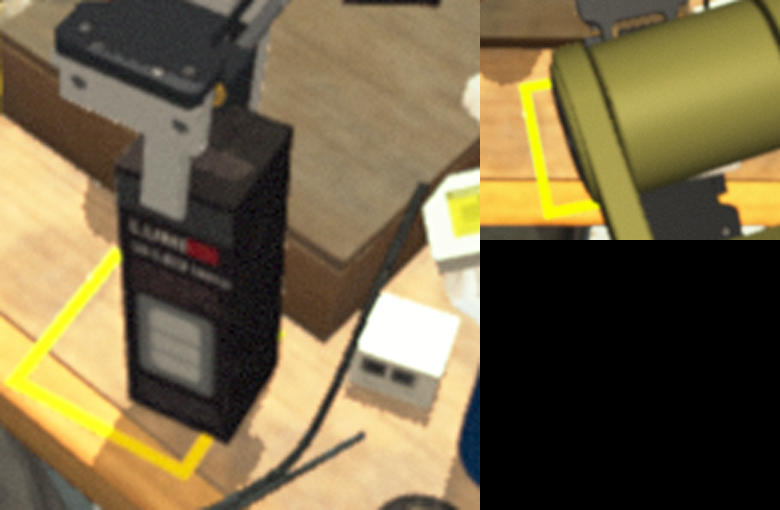

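The near corner stays at crop (128,398) on the bench while the box tips to the left between the fingers. I tip further, then swing about that corner.

Request:
{"name": "move_arm", "arguments": {"increments": [[0.004,0,-0.0003,0],[0.004,0,-0.0002,0],[0.004,0,-0.0002,0],[0.004,0,0,0],[0.004,0,0,0],[0,0,0,0]]}}

```text
time_s: 5.88
ee_pos: [0.4156, 0.1958, 0.1485]
eef_rot: [-3.141, -0.0, 1.782]
force: [0.3, -1.0, 3.3]
grip_width: 0.0656
grip_force: 25.0
```

Request:
{"name": "move_arm", "arguments": {"increments": [[0.0026,-0.0004,0,-0.0785],[0.0026,-0.0004,0,-0.0785],[0.0026,-0.0004,0,-0.0785],[0.0026,-0.0004,0,-0.0785],[0,0,0,0]], "force": 35}}

```text
time_s: 6.5
ee_pos: [0.4109, 0.2048, 0.1485]
eef_rot: [-3.141, 0.0, 2.095]
force: [0.9, -2.0, -0.5]
grip_width: 0.0656
grip_force: 35.0
```

```bash
python3 look.py t2
```

```text
6.5 [0.4109 0.2048 0.1485] [-3.141  0.     2.095] [ 0.9 -2.  -0.5] [-0.6  -0.22  0.05]
scene corner_near 0.97 [0.3785 0.1831 0.    ]
```

View pics/t2.png

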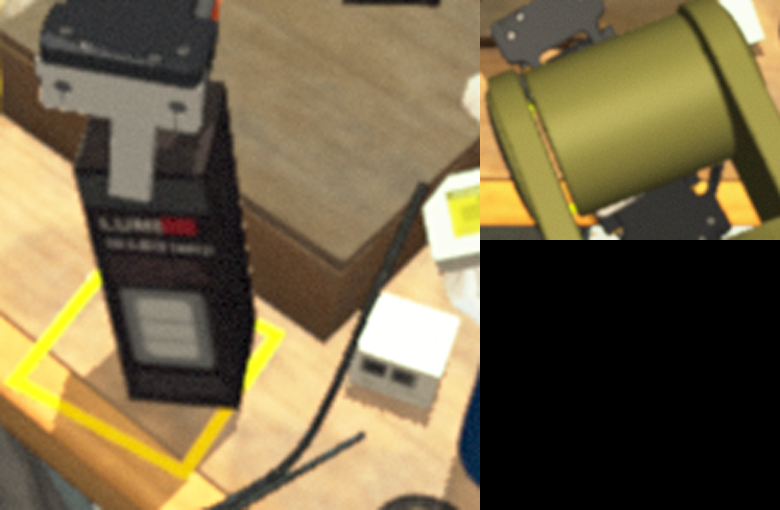

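The tilt is about 0.2 rad and the near corner is still close to its start, at crop (133,395). The contact is light, so I press slightly lower while finishing the swing.

Request:
{"name": "move_arm", "arguments": {"increments": [[0.0026,0.0002,0.0006,-0.0785],[0.0026,0.0002,0.0006,-0.0785],[0.0026,0.0002,0.0003,-0.0785],[0.0026,0.0002,0,-0.0785],[0,0,0,0],[0,0,0,0]]}}

```text
time_s: 7.55
ee_pos: [0.4058, 0.2137, 0.1479]
eef_rot: [3.14, 0.001, 2.409]
force: [-0.9, -2.2, 7.3]
grip_width: 0.0654
grip_force: 35.0
```

```bash
python3 look.py t3
```

```text
7.55 [0.4058 0.2137 0.1479] [3.140e+00 1.000e-03 2.409e+00] [-0.9 -2.2  7.3] [-0.78 -0.01  0.08]
scene corner_near 0.66 [0.3912 0.1762 0.    ]
```

View pics/t3.png

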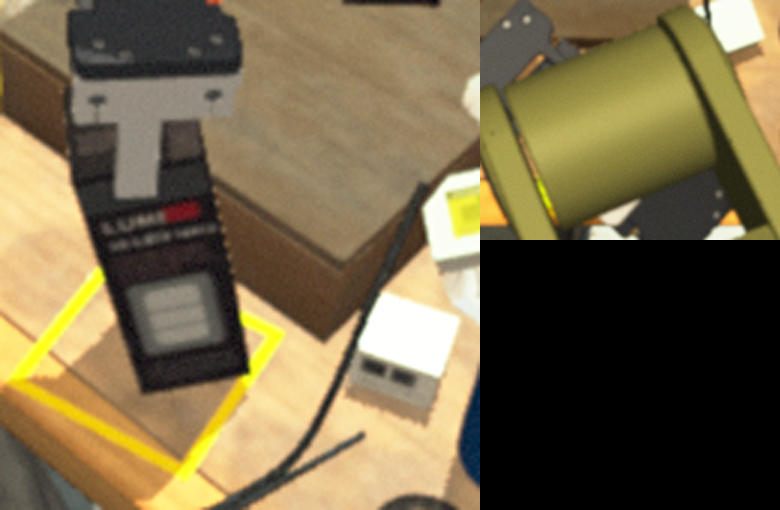

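The box is tipped and swung some 36 degrees, with the near corner at crop (143,390), a few mm from its start. Now I set it down flat by reversing the tipping arc.

Request:
{"name": "move_arm", "arguments": {"increments": [[-0.005,0,0,0],[-0.005,0,0,0],[-0.005,0,0.0002,0],[-0.005,0,0.0003,0],[-0.005,0,0.0005,0],[-0.005,0,0.0006,0],[-0.005,0,0.0007,0],[-0.002,0,0.0005,0],[0,0,0,0],[0,0,0,0]], "force": 20}}

```text
time_s: 9.1
ee_pos: [0.4336, 0.189, 0.1457]
eef_rot: [3.139, 0.001, 2.409]
force: [-1.0, -3.3, 13.4]
grip_width: 0.0663
grip_force: 20.0
```

```bash
python3 look.py t4
```

```text
9.1 [0.4336 0.189  0.1457] [3.139e+00 1.000e-03 2.409e+00] [-1.  -3.3 13.4] [-0.64  0.33  0.04]
scene corner_near 0.81 [0.3877 0.175  0.    ]
scene corner_far 0.6 [0.4385 0.2254 0.    ]
```

View pics/t4.png

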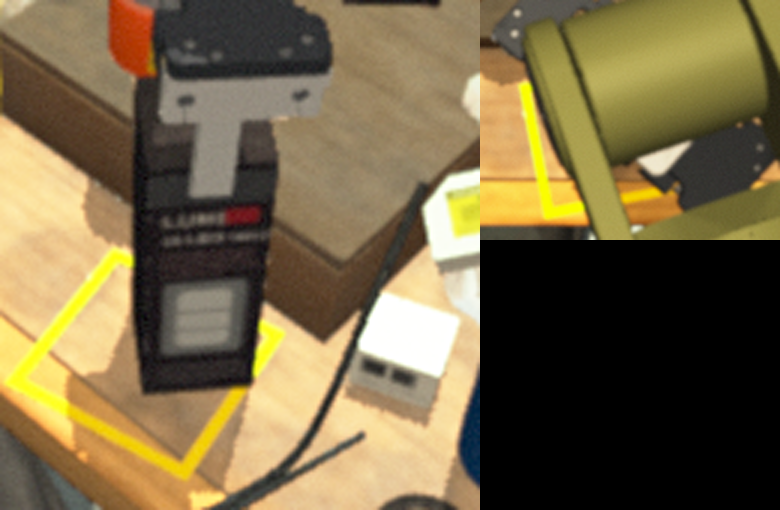

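It stands almost upright with the left edge on the bench, near corner at crop (143,390). I open to let it settle flat, then re-grip.

Request:
{"name": "move_arm", "arguments": {"increments": [[0,0,0,0],[0,0,0,0],[0,0,0,0],[0,0,0,0]], "grip": 0.9}}

```text
time_s: 9.9
ee_pos: [0.4329, 0.1889, 0.1442]
eef_rot: [-3.141, -0.0, 2.41]
force: [1.2, 0.3, -0.1]
grip_width: 0.0846
grip_force: 0.0
```

Request:
{"name": "move_arm", "arguments": {"increments": [[0,0,-0.0005,0],[0,0,0,0],[0,0,0,0],[0,0,0,0],[0,0,0,0],[0,0,0,0]], "grip": 0, "force": 25}}

```text
time_s: 10.65
ee_pos: [0.4329, 0.1889, 0.1448]
eef_rot: [-3.142, -0.0, 2.41]
force: [0.2, -0.3, -0.3]
grip_width: 0.0659
grip_force: 25.0
```

```bash
python3 - <<'E'
from h import *
from scipy.optimize import least_squares
o=telemetry.get_obs();print(o["ee_pos"],o["force"])
P=[];W=[]
for k in range(3):
    cams.camera("scene")
    for q,l in(("corner_near",(-.033,.033,-.0975)),("corner_far",(.033,.033,-.0975)),("carton_mid",(0,0,0))):
        r=nets.mark_of("scene",q)
        if r: P.append(l);W.append(r[0]["centre"]);print(q,r[0],unproj("scene",r[0]["centre"],.0975+l[2]).round(4))
P=np.array(P);W=np.array(W);yaw=o["eef_rot"][2]-np.pi/2
s=least_squares(lambda v:(proj("scene",R.from_euler("z",yaw).apply(P)+[v[0],v[1],.0975])-W).ravel(),[.43,.19],loss="soft_l1")
print(s.x,s.cost)
c=s.x;B=c+R.from_euler("z",yaw).apply([.033,.033,0])[:2]
ps=o["eef_rot"][2];d=c-o["ee_pos"][:2]
print("B",B,"centre rel TCP in tool",d@[np.cos(ps),np.sin(ps)],d@[np.sin(ps),-np.cos(ps)])
E
```

```text
[0.43292887 0.18888421 0.14483533] [ 0.1949381  -0.32476457 -0.27566262]
corner_near {'centre': [337.8, 272.1], 'conf': 0.68} [0.393 0.177 0.   ]
corner_far {'centre': [335.2, 243.4], 'conf': 0.92} [0.4364 0.2223 0.    ]
carton_mid {'centre': [337.2, 240.7], 'conf': 0.74} [0.3851 0.1773 0.0975]
corner_near {'centre': [337.2, 271.0], 'conf': 0.83} [0.394  0.1792 0.    ]
corner_far {'centre': [333.7, 237.9], 'conf': 0.94} [0.4439 0.2328 0.    ]
carton_mid {'centre': [359.0, 218.5], 'conf': 0.83} [0.4446 0.1822 0.0975]
corner_near {'centre': [335.9, 272.5], 'conf': 0.74} [0.3901 0.1788 0.    ]
corner_far {'centre': [335.3, 241.0], 'conf': 0.91} [0.4406 0.2258 0.    ]
carton_mid {'centre': [359.4, 217.3], 'conf': 0.59} [0.4471 0.1835 0.0975]
[0.44094895 0.18050425] 50.8926166215206
B [0.43844845 0.22710627] centre rel TCP in tool -0.011566279630577839 -0.0008754455840660719
```

```bash
python3 - <<'E'
from h import *
f=lambda p:((proj("scene",p)-[290,140])*3).round(0)
ps=2.409;yaw=ps-np.pi/2;Rz=R.from_euler("z",yaw)
tcp=np.array([.4336,.189,.1457])
print("finger tip front bottom",f(tcp+Rz.apply([[-.033,.008,0],[-.033,-.008,0],[-.045,.008,0],[-.045,-.008,0]])))
for off in(0,-.004,-.008,-.012):
    c=np.array([tcp[0],tcp[1],0])+Rz.apply([0,off,0])
    print(off,f(c+Rz.apply([[-.033,.033,0],[-.033,-.033,0],[-.033,.033,.195],[-.033,-.033,.195]])).tolist())
print(unproj("scene",(290+143/3,140+390/3),0),unproj("scene",(290+250/3,140+383/3),0))
E
```

```text
finger tip front bottom [[184. 230.]
 [215. 228.]
 [187. 248.]
 [218. 247.]]
0 [[124.0, 393.0], [236.0, 386.0], [139.0, 167.0], [274.0, 161.0]]
-0.004 [[131.0, 393.0], [243.0, 386.0], [148.0, 167.0], [282.0, 160.0]]
-0.008 [[138.0, 392.0], [250.0, 386.0], [156.0, 166.0], [290.0, 160.0]]
-0.012 [[145.0, 392.0], [256.0, 385.0], [164.0, 166.0], [298.0, 159.0]]
[0.39614543 0.18005427 0.        ] [0.44364107 0.13806101 0.        ]
```

Request:
{"name": "move_arm", "arguments": {"increments": [[0.004,0,-0.0001,0],[0.004,0,-0.0003,0],[0.004,0,-0.0003,0],[0.0045,0,-0.0003,0],[0.004,0,0,0],[0.004,0,0,0],[0.004,0,0.0001,0],[0.004,0,0.0002,0],[0.004,0,0.0002,0],[0,0,0,0]], "force": 20}}

```text
time_s: 12.5
ee_pos: [0.4056, 0.2135, 0.1454]
eef_rot: [3.141, -0.0, 2.41]
force: [0.1, -0.8, 5.2]
grip_width: 0.0657
grip_force: 20.0
```

```bash
python3 look.py t5
```

```text
12.5 [0.4056 0.2135 0.1454] [ 3.141 -0.     2.41 ] [ 0.1 -0.8  5.2] [-0.29 -0.07 -0.08]
scene corner_near 0.7 [0.3915 0.1765 0.    ]
scene corner_far 0.69 [0.5002 0.2478 0.    ]
```

View pics/t5.png

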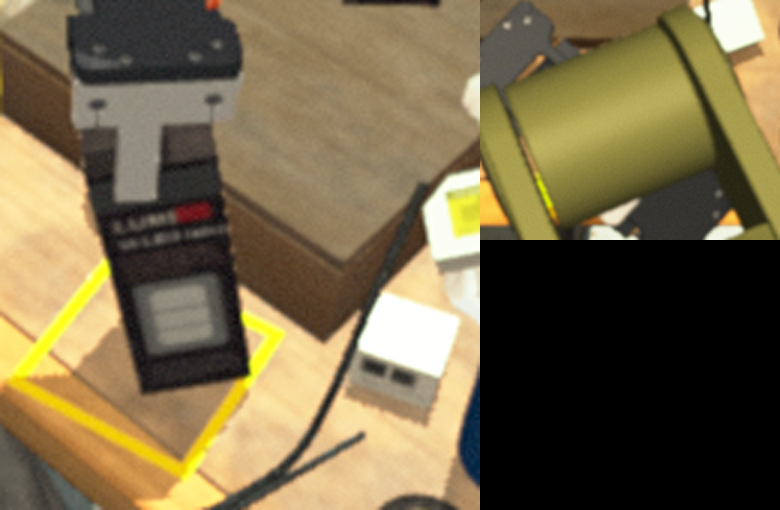

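Tipped again with the bottom edge unmoved, near corner at crop (142,390). Now I swing back about the far corner.

Request:
{"name": "move_arm", "arguments": {"increments": [[0.0027,0.0012,0.0002,0.0805],[0.0027,0.0012,0.0002,0.0805],[0.0027,0.0012,0.0002,0.0805],[0.0027,0.0012,0,0.0805],[0.0027,0.0012,0,0.0805],[0.0027,0.0012,0,0.0805],[0.0027,0.0012,0,0.0805],[0.0027,0.0012,0,0.0805],[0,0,0,0],[0,0,0,0],[0,0,0,0]], "force": 35}}

```text
time_s: 14.18
ee_pos: [0.4024, 0.2361, 0.1445]
eef_rot: [-3.141, 0.0, 1.767]
force: [0.5, -1.4, -0.4]
grip_width: 0.0656
grip_force: 35.0
```

```bash
python3 look.py t6; python3 look.py t6
```

```text
14.175 [0.4024 0.2361 0.1445] [-3.141  0.     1.767] [ 0.5 -1.4 -0.4] [-0.64 -0.13 -0.04]
scene corner_near 0.74 [0.3702 0.2123 0.    ]
14.475 [0.4024 0.2363 0.1446] [-3.141 -0.     1.766] [-0.5 -1.2 -0.9] [-0.37  0.03 -0.03]
scene corner_near 0.83 [0.377  0.2107 0.    ]
```

Contact is light; I press down a little to be sure the corner bears, then set the carton down.

Request:
{"name": "move_arm", "arguments": {"increments": [[0,0,0.0008,0],[0,0,0.0006,0],[0,0,0,0],[0,0,0,0]]}}

```text
time_s: 15.28
ee_pos: [0.4025, 0.2367, 0.1444]
eef_rot: [3.141, -0.001, 1.766]
force: [-4.2, -0.2, 11.5]
grip_width: 0.0657
grip_force: 35.0
```

Request:
{"name": "move_arm", "arguments": {"increments": [[-0.0045,0,-0.0004,0],[-0.0045,0,-0.0004,0],[-0.0045,0,-0.0002,0],[-0.0045,0,0,0],[-0.0045,0,0.0002,0],[-0.0045,0,0.0002,0],[-0.0045,0,0.0004,0],[-0.004,0,0.0004,0],[0,0,0,0]], "force": 20}}

```text
time_s: 16.4
ee_pos: [0.4101, 0.2017, 0.1443]
eef_rot: [3.139, -0.001, 1.766]
force: [-2.4, -0.7, 9.5]
grip_width: 0.0659
grip_force: 20.0
```

Request:
{"name": "move_arm", "arguments": {"increments": [[0,0,0,0],[0,0,0,0],[0,0,0,0],[0,0,0,0],[0,0,0,0]], "grip": 1}}

```text
time_s: 17.02
ee_pos: [0.4094, 0.2015, 0.1431]
eef_rot: [-3.141, 0.0, 1.766]
force: [-0.0, -0.3, -0.3]
grip_width: 0.094
grip_force: 0.0
```

Request:
{"name": "move_arm", "arguments": {"increments": [[0,0,-0.02,0],[0,0,-0.03,0],[0,0,-0.03,0],[0,0,-0.03,0],[0.04,-0.02,0,0],[0.0425,-0.02,0,0],[0.0425,-0.02,0,0],[0.0425,-0.02,0,0],[0.0425,-0.02,0,0],[0.0425,-0.02,0,0],[0.0425,-0.02,0,0],[0.04,-0.02,0,0],[0,0,0,0]]}}

```text
time_s: 18.65
ee_pos: [0.1858, 0.5005, 0.2525]
eef_rot: [-3.141, 0.001, 1.769]
force: [0.2, -0.1, -1.0]
grip_width: 0.0944
grip_force: 0.0
```

```bash
python3 - <<'E'
from h import *
b=cams.camera("top");cv2.imwrite("pics/fin.png",cv2.resize(b[150:290,270:430],(800,700)[:1]+(600,)) if 0 else cv2.resize(b[160:280,270:430],(800,600),interpolation=cv2.INTER_CUBIC))
for q in("corner_near","corner_far"):
    for r in nets.mark_of("top",q)[:1]: print(q,r["conf"],unproj("top",r["centre"],0).round(4))
E
```

```text
corner_near 0.67 [0.3761 0.2044 0.    ]
corner_far 0.59 [0.4322 0.222  0.    ]
```

View pics/fin.png

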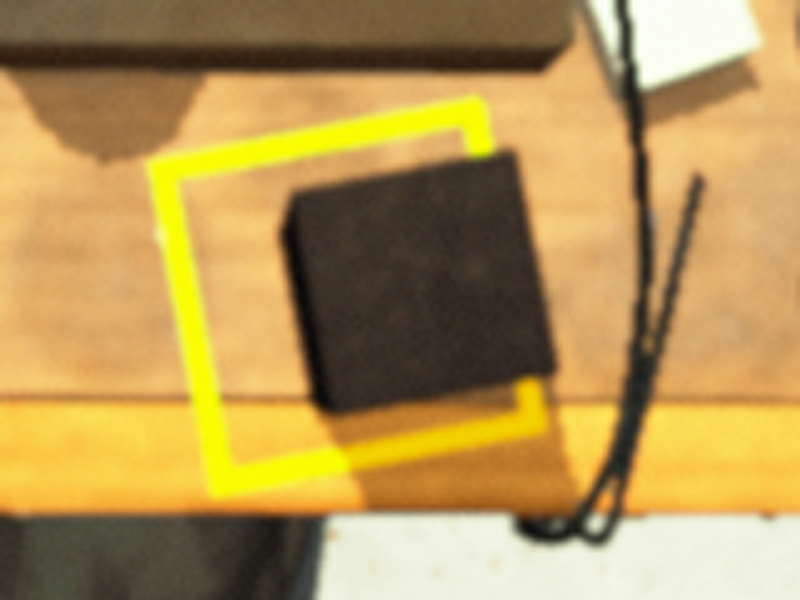

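The carton is square to the tape. Its top face corners are at crop (297,193), (515,155), (553,375), (328,412), and it still sits right of the centre.

```bash
python3 - <<'E'
from h import *
f=lambda l,z:np.array([unproj("top",(270+x/5,160+y/5),z) for x,y in l])
C=f([(297,193),(515,155),(553,375),(328,412)],.195);T=f([(150,160),(213,497),(548,430),(484,96)],0)
e=np.roll(C,-1,0)-C;print(np.hypot(*e.T[:2]),np.degrees(np.arctan2(e[:,1],e[:,0])))
a=np.radians(11.2);d=C.mean(0)-T.mean(0);print(C.mean(0),T.mean(0),d[0]*np.cos(a)+d[1]*np.sin(a),-d[0]*np.sin(a)+d[1]*np.cos(a))
L=f([(283,232),(320,408)],0).mean(0)-T.mean(0);print("left edge y",-L[0]*np.sin(a)+L[1]*np.cos(a))
E
```

```text
[0.06298612 0.06336726 0.06461703 0.06268499] [ -79.71982892 -170.19226827   99.64441913    8.31515054]
[0.412536   0.18342829 0.195     ] [0.41563405 0.1949257  0.        ] -0.0052722358375026385 -0.010676702220536766
left edge y 0.018372001848094323
```

```bash
python3 -c "
from station import hand_in
print(hand_in())"
```

```text
the job is handed in; nothing more can be done
None
```

The carton was walked left in two tipped swings and handed in standing flat inside the tape square: within about 3 degrees of square, about 5 mm nearer the robot than the centre and 11–15 mm right of it (limit 20 mm); the hand-in gave no verdict.

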